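# Make up the bearing-press tooling kit

### The job

Make up the bearing-press kit in the steel tray: lay the support ring with the wide bore in the round recess and stand the drift in it, nose down through the bore with its shoulder resting on the ring; set the vee block, groove up, in the rectangular pocket and the long parallel bar, upright as it stands now, in the narrow slot. The narrow-bore ring, the plain block and the short bar belong to another set: leave them where they are on the bench.

Things in the scene. Friction and masses are not known exactly. Their poses are not given: they have to be found in the camera images.
- ring_pocket (a point): Middle of the mouth of a round recess, 70 mm across and 10 mm deep, in a beech insert 84 x 100 x 22 mm. Three such inserts stand side by side in a fixed shallow grey steel tray (96 x 318 mm, wall 24 mm high); their places in the tray change. The mouth is level with the insert's top, 25 mm above the bench. x runs across the tray, y along the row of inserts, z up.
- vee_pocket (a point): Middle of the mouth of a rectangular pocket, 46 mm (x) by 60 mm (y) and 10 mm deep, in the second beech insert of the tray; mouth 25 mm above the bench, axes as for the round recess.
- bar_pocket (a point): Middle of the mouth of a narrow slot, 24 mm (x) by 90 mm (y) and 10 mm deep, in the third beech insert of the tray; mouth 25 mm above the bench, axes as for the round recess.
- wide_ring_center (a point): Centre of the support ring with the wide bore: steel, 60 mm outside, bore 34 mm, 26 mm high, lying flat on the bench, z up. Goes into the tray.
- drift_head (a point): Centre of the head of the drift: a turned steel pusher standing on its nose. The ribbed head is 46 mm across and 40 mm high; below it a plain shank 26 mm across and 24 mm long, its nose tapered over the last 3 mm; 64 mm tall in all. The point lies 44 mm above the nose and 20 mm above the shoulder under the head. Goes into the tray, in the bore of the wide ring.
- vee_block_center (a point): Centre of the vee block: steel, 36 mm (x) by 50 mm (y), 32 mm high (z up), with a V groove 27 mm wide and 12 mm deep along y in its top. Goes into the tray.
- long_bar_center (a point): Centre of the long parallel bar: steel, 14 mm thick (x), 80 mm long (y), 24 mm high (z up), with two cross holes through its sides. Goes into the tray.
- narrow_ring_center (a point): Centre of the other steel ring: 60 mm outside and 26 mm high like the first, but its bore is only 18 mm, too narrow for the drift. Stays on the bench.
- plain_block_center (a point): Centre of the plain steel block, 36 mm (x) by 50 mm (y) by 32 mm high like the vee block, but with a flat top. Stays on the bench.
- short_bar_center (a point): Centre of the short parallel bar: steel, 14 mm (x) by 52 mm (y) by 24 mm high. Stays on the bench.

How it is judged (in metres and radians):
At the end, for the whole second after the job is handed in: Wide ring flat in its recess, drift upright in its bore with the shoulder on the ring, vee block groove up in its pocket, long bar in its slot: each within 10 mm of centre, 3 mm of its seat height and 0.1 rad of upright, at rest. The three look-alikes within 40 mm of their starts (horizontal distance between wide_ring_center and ring_pocket below 0.01 m and z of wide_ring_center in the frame of ring_pocket below 0.006 m and angle between each of wide_ring_center, drift_head, vee_block_center, long_bar_center's own z axis and vertical below 0.1 rad and linear speed of each of wide_ring, drift, vee_block, long_bar below 0.02 m/s and horizontal distance between drift_head and wide_ring_center below 0.01 m and z of drift_head in the frame of wide_ring_center below 0.037 m and horizontal distance between vee_block_center and vee_pocket below 0.01 m and z of vee_block_center in the frame of vee_pocket below 0.009 m and horizontal distance between long_bar_center and bar_pocket below 0.01 m and z of long_bar_center in the frame of bar_pocket below 0.005 m and distance of each of narrow_ring_center, plain_block_center, short_bar_center from where it was at the start of the episode below 0.04 m); the robot touches nothing.
It fails at once if the narrow ring, which is to be left, is moved more than 40 mm (distance of narrow_ring_center from where it was at the start of the episode above 0.04 m).
It fails at once if the plain block, which is to be left, is moved more than 40 mm (distance of plain_block_center from where it was at the start of the episode above 0.04 m).
It fails at once if the short bar, which is to be left, is moved more than 40 mm (distance of short_bar_center from where it was at the start of the episode above 0.04 m).
It also fails if it takes over 102 s, if anything falls off the work surface, if the arm or the gripper's body presses on something with over 40 N, if the wrist force passes 120 N, or if a joint passes its speed limit or range.

### The arm

A 6-joint arm with a two-finger parallel gripper is mounted at the origin on a cart in front of the work surface, level with it; the furniture and walls round the work are solid. World frame = base frame: x ahead of the robot, y to its left, z up, the work surface at z = 0. Lengths are in mm, angles in rad, forces in N, time in s.
With the tool pointing down it reaches from about 325 to 875 mm from the base axis. Payload 4.4 kg.
Tool frame: the origin (TCP) lies at the very end of the fingers, on their centre line; the grasp point (between the pads) lies 19 mm behind it; z points along the fingers, y is the line along which they close (so a half turn about z gives the same grasp; the last joint's range is limited). The gripper opens to 85 mm and grips with 20 to 120 N. Pads are 22 mm wide; open, the fingers measure 114 mm over their backs; the gripper's body (76 mm by 85 mm) begins 54 mm behind the grasp point. The pads swing forward as they close: fully open they stand 13 mm farther back than shut.
Start: joints at [1.038, 0.207, 1.542, -0, 1.393, -0.15], TCP at [214.783, 533.381, 231.282] pointing down, gripper open.
Joint ranges: [-2.73, 2.73], [-0.86, 2.22], [0.23, 2.46], [-1.11, 4.25], [0.08, 2.63], [-2.82, 2.82]. Speed limits (rad/s): [2.79, 2.79, 3.14, 3.14, 3.14, 3.14].

### API

Orientations are given as a 3x3 rotation matrix whose columns are the frame's x, y, z axes.
In Python, from cell import ctrl gives the robot as it stands.
- The arm moves only by the shell command python3 -m creep 'ROWS' [FORCE]. ROWS is JSON, one flat list of numbers, 7 for each row, row after row: the opening, from -1 (shut) to 1 (fully open), then the shift along the world's x, y, z in m, then the turn, a rotation vector about the world's x, y, z in units of 8 degrees (1.0 is 8 degrees). In form: [jaw, x, y, z, ax, ay, az, jaw, x, y, z, ax, ay, az, ...]. A call has 1 to 12 rows; each row is the pose to reach, as a shift and turn from the pose commanded when the call began; what a row does not reach only later rows make up. A row lasts 1/8 s, in which the tool goes at most 62.5 mm and 10.7 degrees, less where a joint would pass 70% of its speed; a pose out of reach is approached as far as the arm can. A call with a gripper value outside its range is refused whole. The fingers move at their own pace and stop on an object; FORCE is the grip in N (left out, the last holds). Time passes only in rows, so rows that repeat a pose let the fingers close. It gives the time, the measured TCP pose, the force, the opening and the grip force at its end, in the units of the state.
- ctrl.read_state(): the state, without advancing time (a new reading comes with each control period).
- ctrl.get_image(name): name is "scene" or "side" or "wrist"; returns a dict with "img" (384x512x3 uint8, red, green, blue), "intrinsics" (3x3 intrinsics, pixels), "R" (3x3) and "t" (3): a world point X has camera coordinates R X + t; the wrist camera has in their place "tool_from_camera" (4x4, takes a point from camera to tool coordinates, whose origin is the TCP and whose axes are the flange's). Camera axes: x right, y down, z forward; pixel columns grow to the right and rows downward; lengths in mm; the calibration is good to about 2 mm. A picture is of the moment at which its call begins: read the wrist's pose just before it. There is no depth.
- ctrl.sign_off(): hands the job in; it is judged then, once.
The state is a dict: "time": time; "joint_pos": joint angles; "qvel": joint speeds; "joint_torque": joint torques, N m; "eef_pos": TCP position; "orientation": TCP orientation; "contact_force": force on the tool from outside, world axes, zero at the start; "torque": the same for the moment, N m; "opening": finger opening in mm; "gripper_force": force on a finger pad.
Only numpy, scipy, OpenCV 4.12 (cv2) and the standard library are available. Lean on these libraries where they do the work, as an engineer would, in place of code of your own. Each camera call takes 0.05 s, during which the arm holds its last target. There are 200 camera calls.

## Working session

There is one attempt and no reset: what is moved stays moved. The work goes in short steps, Python scripts to look and compute and a shell command to move; the robot and the scene stay as the last step left them, time stands still between calls to the robot, and variables do not carry over. Pictures are saved under pics/ and viewed, at most 16 in all, crops included, and the job is handed in when it is done.

```bash
mkdir -p pics; ls
python3 - <<'E'
from cell import ctrl
import cv2,numpy as np
s=ctrl.read_state(); print(s['time'],s['eef_pos'],s['orientation'],s['opening'])
for n in ['scene','side','wrist']:
    d=ctrl.get_image(n); cv2.imwrite(f'pics/{n}0.png',d['img'][:,:,::-1])
    np.save(f'pics/{n}0.npy',d,allow_pickle=True)
    print(n,d['intrinsics'],d.get('R'),d.get('t'),d.get('tool_from_camera'))
a=[cv2.imread(f'pics/{n}0.png') for n in ['scene','side']]
cv2.imwrite('pics/a.png',cv2.resize(a[0],(800,600),interpolation=cv2.INTER_CUBIC))
cv2.imwrite('pics/b.png',cv2.resize(a[1],(800,600),interpolation=cv2.INTER_CUBIC))
E
```

```text
pics
0.0 [214.38783652 532.71311598 230.112616  ] [[-9.27614599e-01  3.73536862e-01 -1.17021767e-03]
 [ 3.73538541e-01  9.27612508e-01 -1.99842588e-03]
 [ 3.39022821e-04 -2.29089042e-03 -9.99997318e-01]] 85.09471587600218
scene [[402.71188695   0.         262.28618249]
 [  0.         402.71188695 191.19788697]
 [  0.           0.           1.        ]] [[ 0.66385914 -0.74759677  0.01975123]
 [-0.50652199 -0.46890358 -0.72357785]
 [ 0.55020589  0.47034934 -0.68996013]] [-361.11425174  295.13030791  782.80085356] None
side [[425.98581437   0.         254.55764933]
 [  0.         425.98581437 189.69332341]
 [  0.           0.           1.        ]] [[ 0.822727   -0.56819674  0.01651508]
 [-0.33380045 -0.50643881 -0.79504528]
 [ 0.46010602  0.64859247 -0.60632521]] [-458.96700347  232.42293025 1101.72053383] None
wrist [[344.47263493   0.         255.96267061]
 [  0.         344.47263493 189.34014477]
 [  0.           0.           1.        ]] None None [[ 7.08940978e-04 -9.56512621e-01 -2.91690081e-01  7.42979669e+01]
 [ 9.99999572e-01  5.04709423e-04  7.75411151e-04  1.03563315e+00]
 [-5.94471820e-04 -2.91690506e-01  9.56512569e-01 -1.42549600e+02]
 [ 0.00000000e+00  0.00000000e+00  0.00000000e+00  1.00000000e+00]]
```

View pics/a.png

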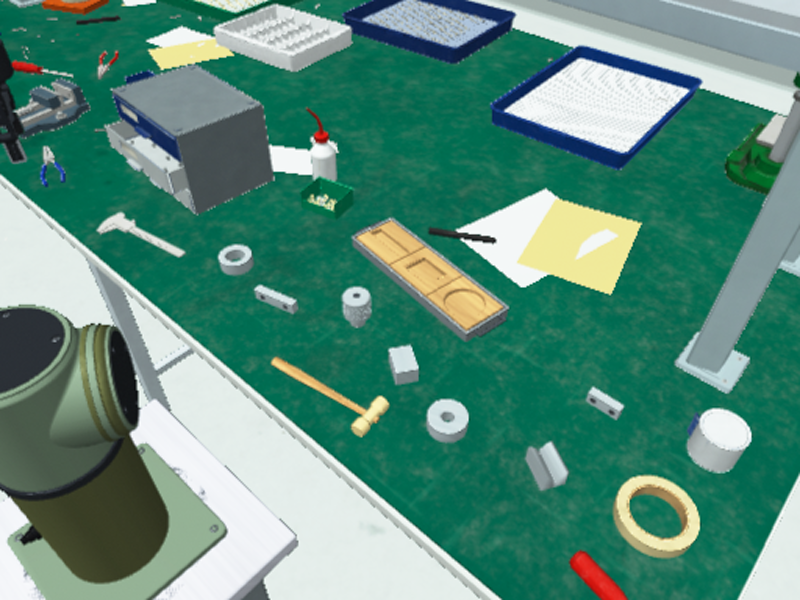

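View pics/b.png

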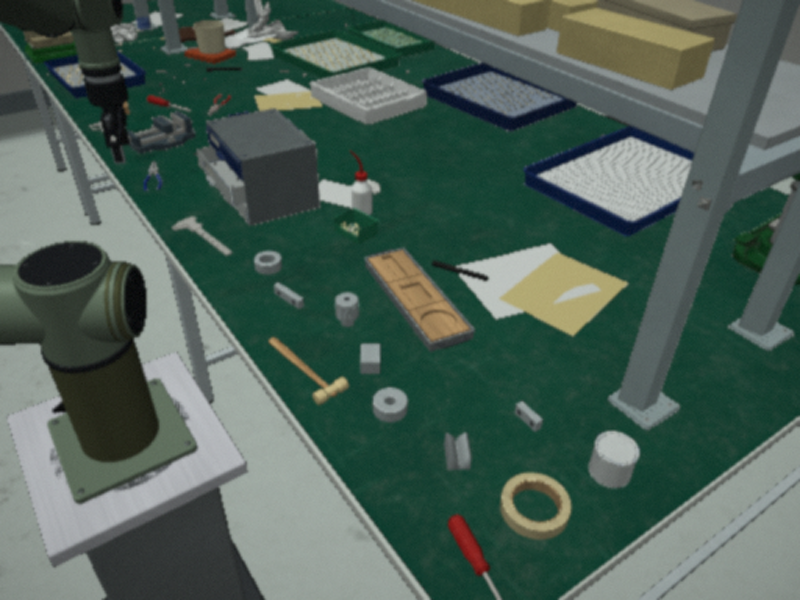

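Both views show: wide ring (235,260), long bar candidate (276,298), drift (357,307), plain block (404,365), narrow ring (447,420), short bar candidate (605,403), vee block (547,466), tray with round recess at (463,298) nearest, vee pocket (427,268), slot (388,238).

```bash
cat > h.py <<'E'
import numpy as np,cv2
from cell import ctrl
def ray(d,uv):
    K=d['intrinsics']; c=np.linalg.inv(K)@np.array([uv[0],uv[1],1.])
    if 'P' in d: T=d['P']; return T[:3,3],T[:3,:3]@c
    R,t=np.array(d['R']),np.array(d['t']); return -R.T@t,R.T@c
def onz(d,uv,z):
    o,v=ray(d,uv); return o+v*(z-o[2])/v[2]
def wrist(name):
    s=ctrl.read_state(); d=ctrl.get_image('wrist'); T=np.eye(4); T[:3,:3]=s['orientation']; T[:3,3]=s['eef_pos']
    d['P']=T@np.array(d['tool_from_camera']); np.save(f'pics/{name}.npy',d,allow_pickle=True)
    cv2.imwrite(f'pics/{name}.png',cv2.resize(d['img'][:,:,::-1],(800,600),interpolation=cv2.INTER_CUBIC)); return d
def load(n): return np.load(f'pics/{n}.npy',allow_pickle=True).item()
E
python3 - <<'E'
from h import *
d=load('scene0');e=load('side0')
for n,p,q,z in [('wring',(235,255),(268,259),26),('lbarL',(257,288),None,24),('lbarR',(296,301),None,24),('drift',(357,293),(347,298),64),('plain',(403,355),(370,350),32),('nring',(448,414),(390,399),26),('sbL',(592,392),None,24),('sbR',(621,407),None,24),('vee',(547,460),(458,443),26),('rp',(464,298),(444,322),25),('vp',(427,268),(415,292),25),('bp',(389,239),(392,265),25)]:
    print(n,onz(d,np.array(p)*.64,z).round(), onz(e,np.array(q)*.64,z).round() if q else '')
E
```

```text
wring [415. 310.  26.] [419. 306.  26.]
lbarL [388. 213.  24.] 
lbarR [412. 139.  24.] 
drift [466.  47.  64.] [466.  45.  64.]
plain [439. -78.  32.] [441. -78.  32.]
nring [ 404. -196.   26.] [ 405. -197.   26.]
sbL [ 580. -328.   24.] 
sbR [ 584. -373.   24.] 
vee [ 435. -342.   26.] [ 442. -338.   26.]
rp [609. -65.  25.] [611. -83.  25.]
vp [626.  32.  25.] [621.  29.  25.]
bp [640. 139.  25.] [637. 137.  25.]
```

```bash
python3 -m creep '[1,0.216,-0.413,0.04,0,0,2.74, 1,0.216,-0.413,0.04,0,0,2.74, 1,0.216,-0.413,0.04,0,0,2.74, 1,0.216,-0.413,0.04,0,0,2.74, 1,0.216,-0.413,0.04,0,0,2.74, 1,0.216,-0.413,0.04,0,0,2.74, 1,0.216,-0.413,0.04,0,0,2.74, 1,0.216,-0.413,0.04,0,0,2.74, 1,0.216,-0.413,0.04,0,0,2.74, 1,0.216,-0.413,0.04,0,0,2.74, 1,0.216,-0.413,0.04,0,0,2.74]' && python3 -c "
from h import *
wrist('w1'); print(ctrl.read_state()['orientation'].round(3) if hasattr(ctrl.read_state()['orientation'],'round') else ctrl.read_state()['orientation'])"
```

```text
time: 1.52
eef_pos: [430.1, 121.4, 271.0]
orientation: [[-1.0, -0.002, -0.001], [-0.002, 1.0, 0.0], [0.001, 0.0, -1.0]]
contact_force: [-1.0, 0.1, -0.5]
opening: 84.9
gripper_force: 0.0
[[-1.    -0.002 -0.001]
 [-0.002  1.     0.   ]
 [ 0.001  0.    -1.   ]]
```

View pics/w1.png

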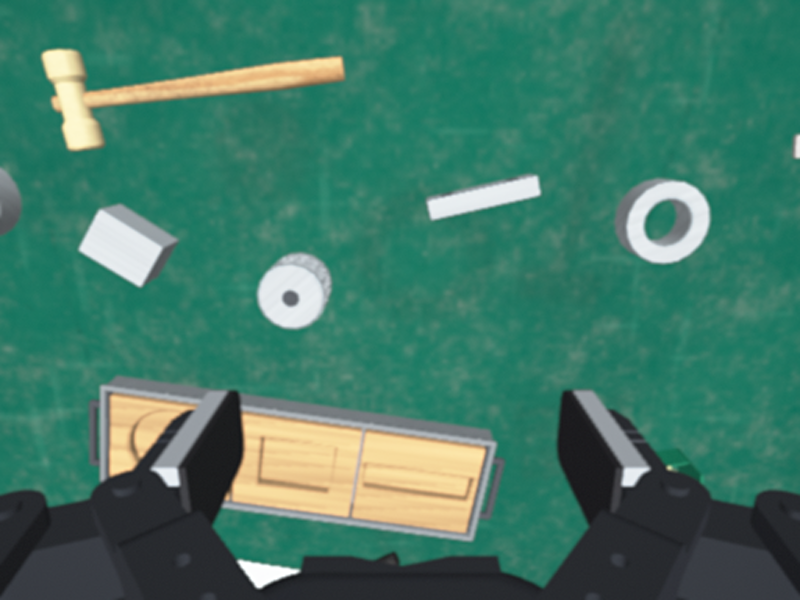

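Wrist view: wide ring top centred (668,222), long bar top corners (428,199),(538,177),(540,195),(432,220), drift top (291,297), slot mouth corners (365,462),(473,478),(468,500),(362,484), vee pocket (261,436),(337,448),(329,491),(258,480), tray rim (101,385)–(496,443).

Run:
```python
from h import *
d=load('w1')
f=lambda p,z:onz(d,np.array(p)*.64,z)[:2].round(1)
print('ring',f((668,222),26),f((626,222),26),f((711,222),26))
b=[f(p,24) for p in[(428,199),(538,177),(540,195),(432,220)]];print('bar',b,np.mean(b,0))
print('drift',f((291,297),64))
b=[f(p,25) for p in[(365,462),(473,478),(468,500),(362,484)]];print('slot',b,np.mean(b,0))
v=[f(p,25) for p in[(261,436),(337,448),(329,491),(258,480)]];print('vee',v,np.mean(v,0))
print('rim',f((101,385),24),f((496,443),24),f((472,541),24))
print('round extrap',2*np.mean(v,0)-np.mean(b,0))
p=[f(q,32) for q in[(105,206),(163,241)]];print('plain edge',p)
```

```text
ring [418.1 316.5] [418.1 286.1] [418.  347.6]
bar [array([402.2, 142.8]), array([386.6, 220.5]), array([399.2, 222.9]), array([417.3, 145.9])] [401.325 183.025]
drift [463.6  48.7]
slot [array([619.3,  94. ]), array([634.7, 184.6]), array([656.5, 181.3]), array([640.7,  91.1])] [637.8  137.75]
vee [array([594.8,   9.2]), array([606. ,  71.1]), array([647.7,  63. ]), array([636.9,   3.6])] [621.35   36.725]
rim [ 549.5 -115.1] [601.7 202.4] [699.9 186.6]
round extrap [604.9 -64.3]
plain edge [array([406.6, -85.2]), array([431.6, -47.5])]
```

```bash
python3 -m creep '[1,-0.013,0.191,-0.121,0,0,0, 1,-0.013,0.191,-0.121,0,0,0, 1,-0.013,0.191,-0.121,0,0,0, 1,-0.013,0.191,-0.121,0,0,0, 1,-0.013,0.191,-0.121,0,0,0, 1,-0.013,0.191,-0.121,0,0,0]' && python3 -c "
from h import *
wrist('w2'); print(np.round(ctrl.read_state()['joint_pos'],2))"
```

```text
time: 2.33
eef_pos: [417.5, 311.6, 150.6]
orientation: [[-1.0, -0.001, 0.0], [-0.001, 1.0, -0.0], [-0.0, -0.0, -1.0]]
contact_force: [0.2, 0.4, -0.2]
opening: 85.4
gripper_force: 0.0
[ 0.47  0.17  1.76 -0.    1.21 -1.1 ]
```

View pics/w2.png

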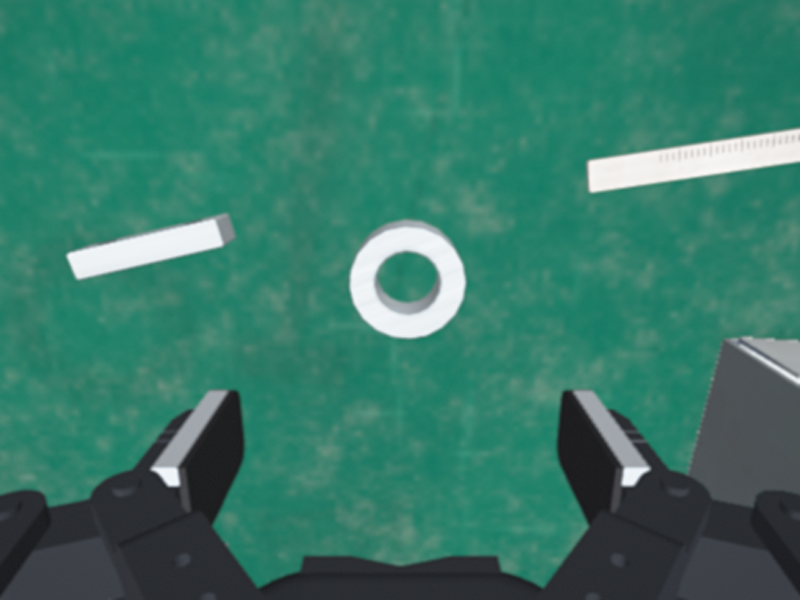

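Ring top face centred near (408,280) (350..466 × 222..338); long bar top corners (67,254),(215,220),(224,245),(77,279).

Run:
```python
from h import *
d=load('w2')
f=lambda p,z:onz(d,np.array(p)*.64,z)[:2].round(1)
print('ring',f((408,280),26),f((350,280),26),f((466,280),26))
b=[f(p,24) for p in[(67,254),(215,220),(224,245),(77,279)]];print('bar',b,np.mean(b,0))
```

```text
ring [416.7 316.9] [416.7 287. ] [416.6 346.7]
bar [array([403.8, 142.7]), array([386.2, 220. ]), array([399. , 223.3]), array([417. , 145.5])] [401.5   182.875]
```

```bash
python3 -m creep '[1,-0.001,0.005,-0.05,0,0,0, 1,-0.001,0.005,-0.1,0,0,0, 1,-0.001,0.005,-0.13,0,0,0, 1,-0.001,0.005,-0.145,0,0,0, 1,-0.001,0.005,-0.145,0,0,0, 1,-0.001,0.005,-0.145,0,0,0, -1,-0.001,0.005,-0.145,0,0,0, -1,-0.001,0.005,-0.145,0,0,0, -1,-0.001,0.005,-0.145,0,0,0, -1,-0.001,0.005,-0.145,0,0,0, -1,-0.001,0.005,-0.145,0,0,0, -1,-0.001,0.005,-0.145,0,0,0]' 60
```

```text
time: 3.88
eef_pos: [417.9, 316.9, 7.1]
orientation: [[-1.0, -0.0, 0.002], [-0.0, 1.0, 0.001], [-0.002, 0.001, -1.0]]
contact_force: [-0.8, -2.8, 7.8]
opening: 56.7
gripper_force: 63.4
```

```bash
python3 -m creep '[-1,0,0,0.03,0,0,0, -1,0,0,0.08,0,0,0, -1,0.02,-0.04,0.12,0,0,0, -1,0.187,-0.381,0.12,0,0,0, -1,0.187,-0.381,0.12,0,0,0, -1,0.187,-0.381,0.12,0,0,0, -1,0.187,-0.381,0.12,0,0,0, -1,0.187,-0.381,0.12,0,0,0, -1,0.187,-0.381,0.12,0,0,0, -1,0.187,-0.381,0.12,0,0,0, -1,0.187,-0.381,0.12,0,0,0, -1,0.187,-0.381,0.12,0,0,0]' && python3 -c "
from h import *
wrist('w3')"
```

```text
time: 5.38
eef_pos: [602.7, -63.0, 124.7]
orientation: [[-1.0, -0.001, -0.002], [-0.001, 1.0, 0.001], [0.002, 0.001, -1.0]]
contact_force: [-0.2, 0.2, -3.1]
opening: 56.5
gripper_force: 66.6
```

View pics/w3.png

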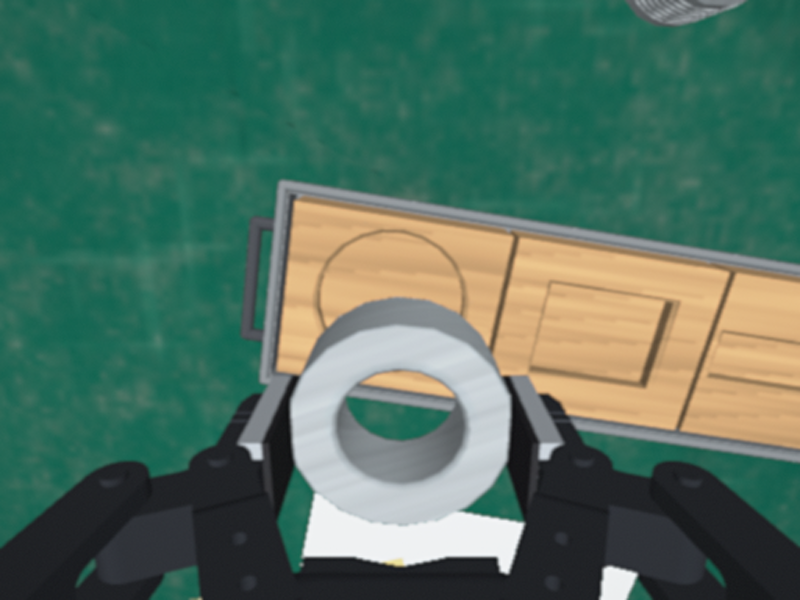

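The ring is held level, top face centred ~(401,424); recess circle spans 318..466, top 230 (centre ≈(392,303)); vee pocket corners (552,281),(679,301),(646,387),(531,368).

Run:
```python
from h import *
d=load('w3')
f=lambda p,z:onz(d,np.array(p)*.64,z)[:2].round(1)
print('recess',f((392,303),25),f((318,300),25),f((466,300),25),f((392,230),25))
print('ring held',f((401,424),143.6),f((291,420),143.6),f((511,420),143.6),f((401,325),143.6),f((401,524),143.6))
v=[f(p,25) for p in[(552,281),(679,301),(646,387),(531,368)]];print('vee',v,np.mean(v,0))
```

```text
recess [606.  -65.6] [ 604.6 -100.4] [604.5 -30.7] [571.3 -65.5]
ring held [601.2 -61.8] [600.1 -90.2] [600.  -33.3] [574.  -61.8] [632.2 -61.7]
vee [array([595.1,   9.2]), array([604.8,  70. ]), array([649.6,  60.4]), array([639.4,   2.6])] [622.225  35.55 ]
```

```bash
python3 -m creep '[-1,0.003,-0.003,-0.04,0,0,0, -1,0.003,-0.003,-0.08,0,0,0, -1,0.003,-0.003,-0.09,0,0,0, -1,0.003,-0.003,-0.09,0,0,0, -1,0.003,-0.003,-0.095,0,0,0, -1,0.003,-0.003,-0.097,0,0,0, -1,0.003,-0.003,-0.099,0,0,0, -1,0.003,-0.003,-0.099,0,0,0]'
```

```text
time: 6.42
eef_pos: [606.8, -67.7, 26.5]
orientation: [[-1.0, 0.0, 0.0], [0.0, 1.0, -0.0], [-0.0, -0.0, -1.0]]
contact_force: [-0.2, -0.7, -2.4]
opening: 56.8
gripper_force: 66.6
```

```bash
python3 -m creep '[-1,-0.001,0.001,-0.002,0,0,0, -1,-0.001,0.001,-0.002,0,0,0]'; python3 -m creep '[0.7,0,0,0,0,0,0, 0.7,0,0,0,0,0,0, 0.7,0,0,0,0,0,0, 0.8,0,0,0.05,0,0,0, 1,0,0,0.1,0,0,0, 1,-0.07,0,0.13,0,0,0, 1,-0.07,0,0.13,0,0,0]'&& python3 -c "
from h import *
wrist('w4')"
```

```text
time: 6.68
eef_pos: [605.4, -66.5, 24.0]
orientation: [[-1.0, 0.0, -0.001], [0.0, 1.0, 0.0], [0.001, 0.0, -1.0]]
contact_force: [0.4, 0.1, -3.1]
opening: 56.7
gripper_force: 66.6
time: 7.55
eef_pos: [534.1, -66.5, 156.0]
orientation: [[-1.0, 0.001, 0.001], [0.001, 1.0, -0.0], [-0.001, -0.0, -1.0]]
contact_force: [-0.4, 0.2, 0.7]
opening: 85.5
gripper_force: 0.0
```

View pics/w4.png

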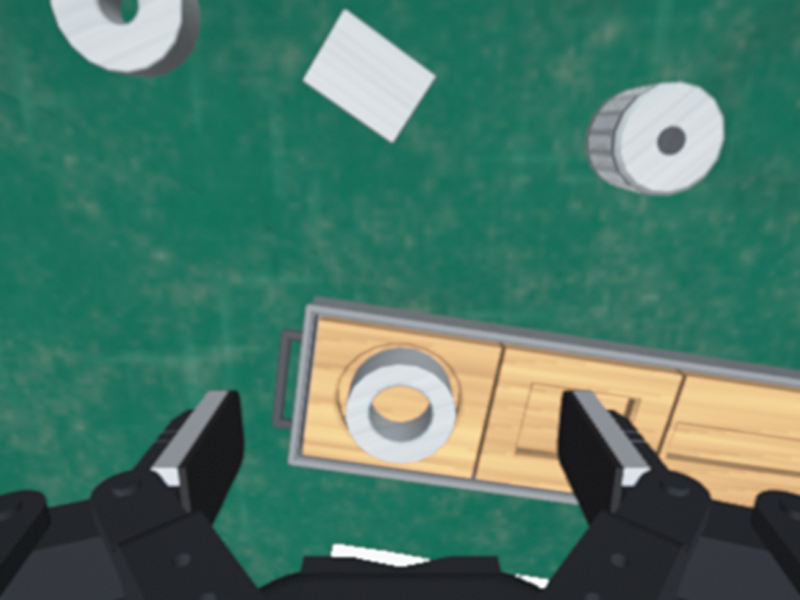

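Ring sits in the recess: top face centre ≈(401,413), 346..456 wide; drift top centre ≈(670,138).

Run:
```python
from h import *
d=load('w4')
f=lambda p,z:onz(d,np.array(p)*.64,z)[:2].round(1)
print('ring',f((401,413),41),f((346,413),41),f((456,413),41),f((401,365),41),f((401,462),41))
print('drift',f((670,138),64),f((615,138),64),f((724,138),64))
```

```text
ring [604.6 -64.8] [604.6 -94.3] [604.6 -35.3] [576.6 -64.8] [634.9 -64.8]
drift [462.8  47.5] [462.8  24.5] [462.8  70.1]
```

```bash
python3 -m creep '[1,-0.071,0.114,-0.03,0,0,0, 1,-0.071,0.114,-0.03,0,0,0, 1,-0.071,0.114,-0.05,0,0,0, 1,-0.071,0.114,-0.09,0,0,0, 1,-0.071,0.114,-0.128,0,0,0, 1,-0.071,0.114,-0.128,0,0,0, -1,-0.071,0.114,-0.128,0,0,0, -1,-0.071,0.114,-0.128,0,0,0, -1,-0.071,0.114,-0.128,0,0,0, -1,-0.071,0.114,-0.128,0,0,0, -1,-0.071,0.114,-0.128,0,0,0, -1,-0.071,0.114,-0.128,0,0,0]' 80
```

```text
time: 9.1
eef_pos: [466.9, 47.0, 28.3]
orientation: [[-1.0, 0.0, 0.005], [0.0, 1.0, -0.001], [-0.005, -0.001, -1.0]]
contact_force: [-0.2, -1.0, 6.2]
opening: 44.6
gripper_force: 81.5
```

```bash
python3 -m creep '[-1,0,0,0.04,0,0,0, -1,0,0,0.08,0,0,0, -1,0.14,-0.112,0.08,0,0,0, -1,0.14,-0.112,0.08,0,0,0, -1,0.14,-0.112,0.08,0,0,0, -1,0.14,-0.112,0.08,0,0,0, -1,0.14,-0.112,0.08,0,0,0, -1,0.14,-0.112,0.08,0,0,0]' && python3 -c "
from h import *
wrist('w5'); d=ctrl.get_image('side'); np.save('pics/s5.npy',d,allow_pickle=True); e=ctrl.get_image('scene'); np.save('pics/c5.npy',e,allow_pickle=True)
w=load('w5')['img'][:,:,::-1][100:384,80:430]
c=e['img'][:,:,::-1][80:300,200:400]
cv2.imwrite('pics/m5.png',np.hstack([cv2.resize(w,(400,560*400//690)),cv2.resize(c,(400,560*400//690),interpolation=cv2.INTER_CUBIC)]))
cv2.imwrite('pics/m5.png',np.hstack([cv2.resize(w,(400,325)),cv2.resize(c,(400,440),interpolation=cv2.INTER_CUBIC)[:325]]))
"
```

```text
time: 10.1
eef_pos: [603.2, -63.5, 105.5]
orientation: [[-1.0, -0.001, -0.002], [-0.001, 1.0, 0.001], [0.002, 0.001, -1.0]]
contact_force: [-0.5, -1.1, -4.6]
opening: 44.2
gripper_force: 83.8
```

View pics/w5.png

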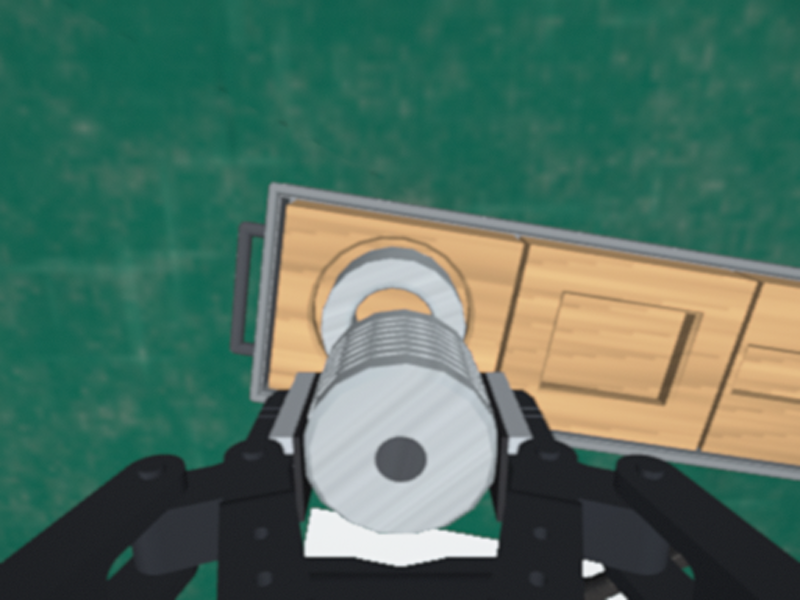

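Drift held, head top centre hole (401,459); ring in recess spans 322..468 with top edge at 247.

Run:
```python
from h import *
d=load('w5'); s=ctrl.read_state(); print(s['eef_pos'])
f=lambda p,z:onz(d,np.array(p)*.64,z)[:2].round(1)
print('ring',f((322,313),41),f((468,313),41),f((395,247),41))
print('drift',f((401,459),141.2),f((305,450),141.2),f((496,450),141.2),f((401,363),141.2),f((401,534),141.2))
c=load('c5')['img'][:,:,::-1][100:240,210:350]
cv2.imwrite('pics/c5.png',cv2.resize(c,(600,600),interpolation=cv2.INTER_CUBIC))
```

```text
[604.00142589 -63.71875279 106.30984277]
ring [599.6 -94. ] [599.6 -34.7] [572.3 -64.4]
drift [601.  -62.3] [598.6 -84.2] [598.6 -40.7] [577.1 -62.4] [621.7 -62.3]
```

View pics/c5.png

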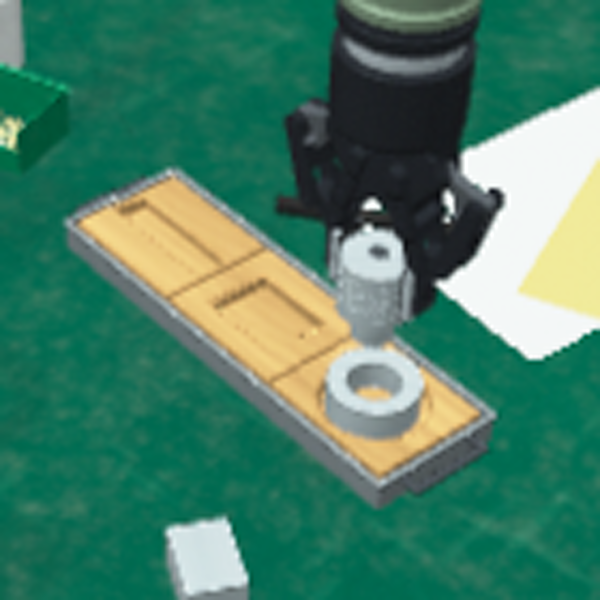

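Drift hangs upright just above the ring. Lowering.

```bash
python3 -m creep '[-1,0.003,-0.002,-0.01,0,0,0, -1,0.003,-0.002,-0.03,0,0,0, -1,0.003,-0.002,-0.035,0,0,0, -1,0.003,-0.002,-0.038,0,0,0, -1,0.003,-0.002,-0.042,0,0,0, -1,0.003,-0.002,-0.045,0,0,0, -1,0.003,-0.002,-0.045,0,0,0]'
```

```text
time: 11.12
eef_pos: [607.7, -66.6, 61.2]
orientation: [[-1.0, 0.0, -0.0], [0.0, 1.0, 0.0], [0.0, 0.0, -1.0]]
contact_force: [0.1, 0.2, -4.3]
opening: 43.9
gripper_force: 83.7
```

```bash
python3 -m creep '[-1,0,0,-0.005,0,0,0, -1,0,0,-0.009,0,0,0, -1,0,0,-0.012,0,0,0, -1,0,0,-0.014,0,0,0, -1,0,0,-0.0145,0,0,0, -1,0,0,-0.0145,0,0,0]'
```

```text
time: 11.88
eef_pos: [607.8, -66.6, 46.8]
orientation: [[-1.0, 0.0, 0.0], [0.0, 1.0, -0.0], [-0.0, -0.0, -1.0]]
contact_force: [-0.9, -0.3, -4.6]
opening: 44.3
gripper_force: 83.7
```

```bash
python3 -m creep '[0.4,0,0,-0.001,0,0,0, 0.6,0,0,-0.001,0,0,0, 0.8,0,0,-0.001,0,0,0, 0.8,0,0,-0.001,0,0,0, 1,0,0,0.05,0,0,0, 1,0,0,0.11,0,0,0, 1,-0.07,0.04,0.15,0,0,0, 1,-0.07,0.04,0.15,0,0,0, 1,-0.07,0.04,0.15,0,0,0]' && python3 -c "
from h import *
wrist('w6')"
```

```text
time: 13.0
eef_pos: [537.6, -25.9, 198.4]
orientation: [[-1.0, -0.001, 0.003], [-0.001, 1.0, -0.001], [-0.003, -0.001, -1.0]]
contact_force: [0.4, 0.3, -0.1]
opening: 85.6
gripper_force: 0.0
```

View pics/w6.png

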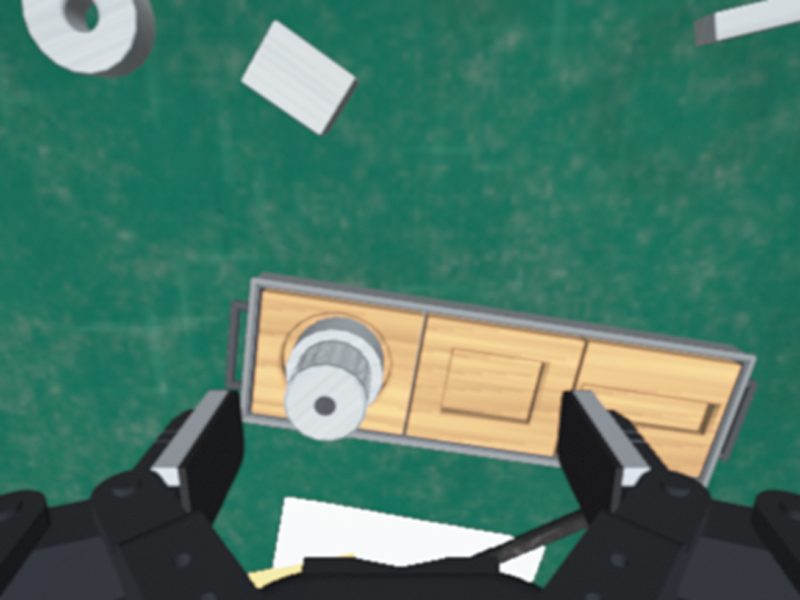

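```bash
python3 -c "
from h import *
d=load('w6');f=lambda p,z:onz(d,np.array(p)*.64,z)[:2].round(1)
print(f((326,403),81),f((285,403),81),f((367,403),81))
v=[f(p,25) for p in[(452,348),(545,361),(528,422),(443,409)]];print('vee',v,np.mean(v,0))"
python3 -m creep '[1,-0.136,0.209,-0.04,0,0,-9.64, 1,-0.136,0.209,-0.08,0,0,-9.64, 1,-0.136,0.209,-0.08,0,0,-9.64, 1,-0.136,0.209,-0.08,0,0,-9.64, 1,-0.136,0.209,-0.08,0,0,-9.64, 1,-0.136,0.209,-0.08,0,0,-9.64, 1,-0.136,0.209,-0.08,0,0,-9.64, 1,-0.136,0.209,-0.08,0,0,-9.64, 1,-0.136,0.209,-0.08,0,0,-9.64, 1,-0.136,0.209,-0.08,0,0,-9.64]'
```

```text
[603.7 -64.6] [603.8 -86.6] [603.7 -42.5]
vee [array([595.1,   8.2]), array([604. ,  67.8]), array([647.9,  60.1]), array([638.3,   3.6])] [621.325  34.925]
time: 14.3
eef_pos: [402.1, 182.2, 116.3]
orientation: [[-0.223, 0.975, -0.001], [0.975, 0.223, -0.0], [-0.0, -0.001, -1.0]]
contact_force: [-1.4, -0.2, -0.9]
opening: 85.3
gripper_force: 0.0
```

```bash
python3 -m creep '[1,0,0.001,-0.05,0,0,0, 0.3,0,0.001,-0.09,0,0,0, 0,0,0.001,-0.106,0,0,0, 0,0,0.001,-0.106,0,0,0, -0.2,0,0.001,-0.106,0,0,0, -1,0,0.001,-0.106,0,0,0, -1,0,0.001,-0.106,0,0,0, -1,0,0.001,-0.106,0,0,0, -1,0,0.001,-0.106,0,0,0, -1,0,0.001,-0.106,0,0,0, -1,0,0.001,-0.106,0,0,0]' 60
```

```text
time: 15.68
eef_pos: [402.9, 183.7, 12.1]
orientation: [[-0.223, 0.975, 0.002], [0.975, 0.223, 0.0], [-0.0, 0.002, -1.0]]
contact_force: [-1.7, -0.7, 6.6]
opening: 11.7
gripper_force: 61.8
```

```bash
python3 -m creep '[-1,0,0,0.03,0,0,0, -1,0,0,0.08,0,0,0, -1,0.235,-0.046,0.09,0,0,-2.78, -1,0.235,-0.046,0.09,0,0,-2.78, -1,0.235,-0.046,0.09,0,0,-2.78, -1,0.235,-0.046,0.09,0,0,-2.78, -1,0.235,-0.046,0.09,0,0,-2.78, -1,0.235,-0.046,0.09,0,0,-2.78, -1,0.235,-0.046,0.09,0,0,-2.78]' && python3 -c "
from h import *
wrist('w7');print(ctrl.read_state()['eef_pos'])"
```

```text
time: 16.8
eef_pos: [635.0, 137.8, 100.2]
orientation: [[0.162, 0.987, -0.002], [0.987, -0.162, -0.0], [-0.0, -0.002, -1.0]]
contact_force: [-1.1, -0.0, -3.0]
opening: 12.3
gripper_force: 60.9
[635.21595187 137.8717727  100.49403307]
```

View pics/w7.png

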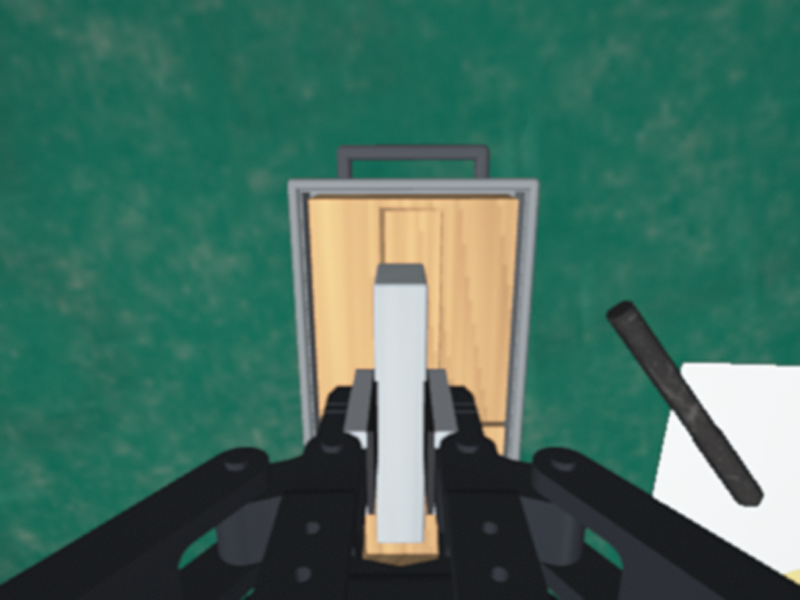

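Bar held level and aligned; bar top far end (375..426,284), near end (402,543); slot far edge row 208 at columns 380..441.

Run:
```python
from h import *
d=load('w7');f=lambda p,z:onz(d,np.array(p)*.64,z)[:2].round(1)
F=f((400.5,284),112);N=f((402,543),112);print('bar',F,N,(F+N)/2,np.linalg.norm(F-N), 'bottom far',f((401.5,264),88))
a=f((380,208),25);b=f((441,208),25);u=np.array([.162,.987]);m=(a+b)/2
print('slot far',a,b,m,'centre',m-45*u, 'tray rim',f((289,184),24),f((539,184),24))
```

```text
bar [641.9 176. ] [629.5  97.5] [635.7  136.75] 79.4733288594356 bottom far [642.1 175.4]
slot far [634.8 184.6] [659.  180.6] [646.9 182.6] centre [639.61  138.185] tray rim [600.4 199.7] [699.  183.7]
```

```bash
python3 -m creep '[-1,0.003,0.001,-0.03,0,0,0, -1,0.003,0.001,-0.055,0,0,0, -1,0.003,0.001,-0.06,0,0,0, -1,0.003,0.001,-0.06,0,0,0, -1,0.003,0.001,-0.064,0,0,0, -1,0.003,0.001,-0.067,0,0,0, -1,0.003,0.001,-0.067,0,0,0]'
```

```text
time: 17.73
eef_pos: [639.8, 138.3, 33.9]
orientation: [[0.163, 0.987, -0.0], [0.987, -0.163, -0.0], [-0.0, -0.0, -1.0]]
contact_force: [0.9, 0.3, -2.4]
opening: 12.2
gripper_force: 60.9
```

```bash
python3 -m creep '[-1,0,0,-0.003,0,0,0, -1,0,0,-0.005,0,0,0, -1,0,0,-0.0055,0,0,0, -1,0,0,-0.0055,0,0,0]'; python3 -m creep '[-0.6,0,0,0,0,0,0, -0.4,0,0,0,0,0,0, -0.3,0,0,0,0,0,0, -0.3,0,0,0,0,0,0, -0.3,0,0,0.04,0,0,0, 0,0,0,0.1,0,0,0, 0,0,-0.07,0.15,0,0,0, 0,0,-0.07,0.15,0,0,0, 0,0,-0.07,0.15,0,0,0]' && python3 -c "
from h import *
wrist('w8');e=ctrl.get_image('scene'); np.save('pics/c8.npy',e,allow_pickle=True)
c=e['img'][:,:,::-1][100:340,200:400]
w=load('w8')['img'][:,:,::-1]
cv2.imwrite('pics/c8.png',np.hstack([cv2.resize(w,(400,300)),cv2.resize(c,(400,480),interpolation=cv2.INTER_CUBIC)[:300]]))"
```

```text
time: 18.23
eef_pos: [639.7, 138.4, 28.2]
orientation: [[0.163, 0.987, -0.0], [0.987, -0.163, 0.0], [-0.0, -0.0, -1.0]]
contact_force: [0.1, -0.4, -1.9]
opening: 12.0
gripper_force: 60.9
time: 19.35
eef_pos: [640.4, 67.3, 179.2]
orientation: [[0.165, 0.986, 0.002], [0.986, -0.165, 0.001], [0.001, 0.002, -1.0]]
contact_force: [-0.3, -0.4, -0.2]
opening: 43.1
gripper_force: 0.0
```

View pics/c8.png

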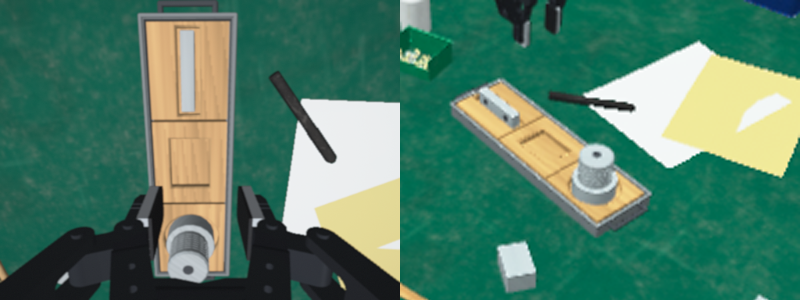

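Bar sits in its slot, drift/ring stand fine. Now to the vee block.

```bash
python3 -m creep '[1,-0.2,-0.347,0,0,0,0, 1,-0.2,-0.347,0,0,0,0, 1,-0.2,-0.347,0,0,0,0, 1,-0.2,-0.347,0,0,0,0, 1,-0.2,-0.347,0,0,0,0, 1,-0.2,-0.347,0,0,0,0, 1,-0.2,-0.347,0,0,0,0, 1,-0.2,-0.347,0,0,0,0, 1,-0.2,-0.347,0,0,0,0]' && python3 -c "
from h import *
wrist('w9');print(ctrl.read_state()['joint_pos'])"
```

```text
time: 20.58
eef_pos: [439.9, -276.7, 176.8]
orientation: [[0.162, 0.987, -0.002], [0.987, -0.162, 0.003], [0.002, -0.002, -1.0]]
contact_force: [0.4, 1.8, -0.6]
opening: 85.2
gripper_force: 0.0
[-7.28271718e-01  1.43691910e-01  1.73223053e+00  7.33262995e-04
  1.26801729e+00 -5.66909287e-01]
```

View pics/w9.png

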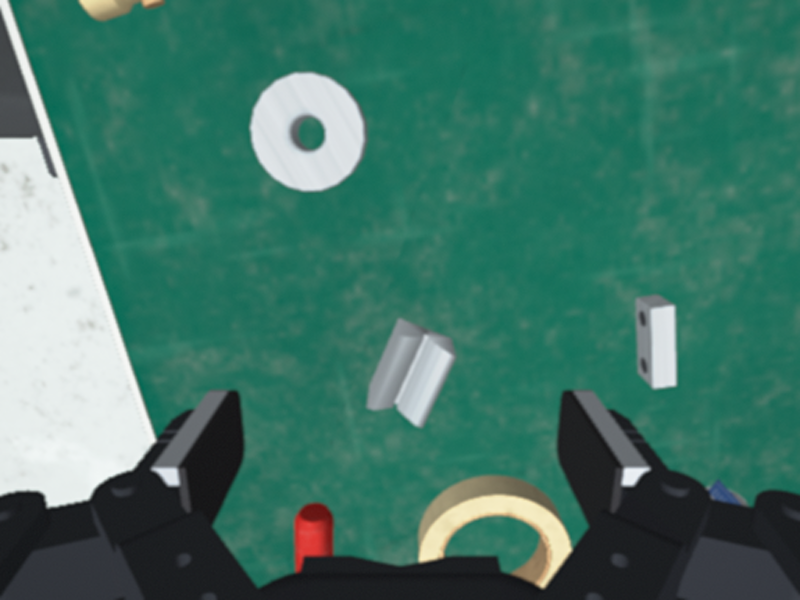

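Vee block spans about (367..455, 318..427), narrow ring (308,132), short bar (657,343), tape roll (495,540) nearby; I need a closer crop.

```bash
python3 -c "
from h import *
c=load('w9')['img'][:,:,::-1][195:285,220:310]
cv2.imwrite('pics/c9.png',cv2.resize(c,(600,600),interpolation=cv2.INTER_CUBIC))"
```

```text
(no output)
```

View pics/c9.png

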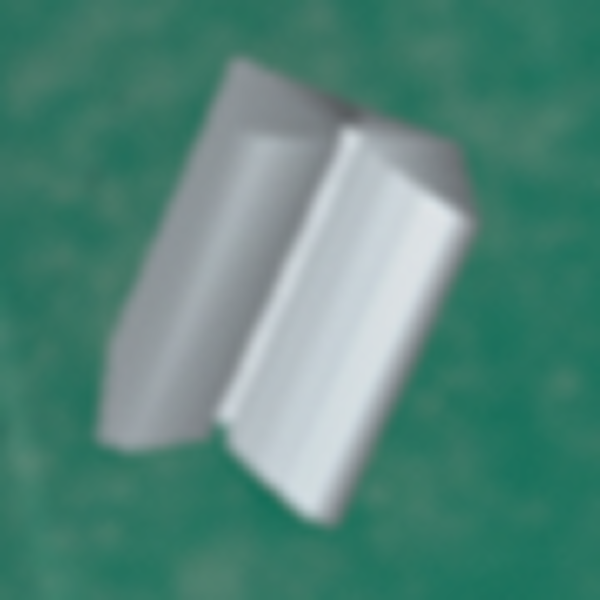

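Top corners of the vee block in the crop: (245,135),(475,220),(325,525),(100,440).

Run:
```python
from h import *
d=load('w9')
f=lambda p,z:onz(d,(220+.15*p[0],195+.15*p[1]),z)[:2].round(1)
P=[f(p,32) for p in[(245,135),(475,220),(325,525),(100,440)]];print(P,np.mean(P,0))
g=P[0]+P[1]-P[2]-P[3];print(np.linalg.norm(g)/2,np.degrees(np.arctan2(*g[::-1])));w=P[1]+P[2]-P[0]-P[3];print(np.linalg.norm(w)/2,np.degrees(np.arctan2(*w[::-1])))
print('bottom',[f(p,0) for p in[(235,60),(110,350),(457,145)]])
```

```text
[array([ 434.9, -312.3]), array([ 463.6, -329.4]), array([ 436.6, -372.2]), array([ 407.6, -354. ])] [ 435.675 -341.975]
50.221359997514966 57.275055915886306
33.82077763742282 -31.457673430692186
bottom [array([ 433.3, -312.6]), array([ 406.8, -355.9]), array([ 463.8, -331.1])]
```

```bash
python3 -m creep '[0.4,-0.0045,-0.065,-0.05,0,0,-2.84, 0.4,-0.0045,-0.065,-0.09,0,0,-2.84, 0.4,-0.0045,-0.065,-0.09,0,0,-2.84, 0.4,-0.0045,-0.065,-0.13,0,0,-2.84, 0.4,-0.0045,-0.065,-0.155,0,0,-2.84, 0.4,-0.0045,-0.065,-0.166,0,0,-2.84, 0.4,-0.0045,-0.065,-0.166,0,0,-2.84, -1,-0.0045,-0.065,-0.166,0,0,-2.84, -1,-0.0045,-0.065,-0.166,0,0,-2.84, -1,-0.0045,-0.065,-0.166,0,0,-2.84, -1,-0.0045,-0.065,-0.166,0,0,-2.84, -1,-0.0045,-0.065,-0.166,0,0,-2.84]' 70
```

```text
time: 22.12
eef_pos: [436.6, -344.7, 14.4]
orientation: [[0.531, 0.847, 0.003], [0.847, -0.531, -0.002], [-0.001, 0.003, -1.0]]
contact_force: [2.1, 1.2, 7.0]
opening: 34.7
gripper_force: 73.4
```

```bash
python3 -m creep '[-1,0,0,0.04,0,0,0, -1,0,0,0.1,0,0,0, -1,0,0,0.12,0,0,0, -1,0.185,0.38,0.12,0,0,2.84, -1,0.185,0.38,0.12,0,0,2.84, -1,0.185,0.38,0.12,0,0,2.84, -1,0.185,0.38,0.12,0,0,2.84, -1,0.185,0.38,0.12,0,0,2.84, -1,0.185,0.38,0.12,0,0,2.84, -1,0.185,0.38,0.12,0,0,2.84, -1,0.185,0.38,0.12,0,0,2.84, -1,0.185,0.38,0.12,0,0,2.84]' && python3 -c "
from h import *
wrist('wa');print(ctrl.read_state()['eef_pos'])"
```

```text
time: 23.62
eef_pos: [619.5, 36.2, 131.6]
orientation: [[0.162, 0.987, -0.002], [0.987, -0.162, -0.001], [-0.001, -0.002, -1.0]]
contact_force: [-0.0, -0.1, -2.5]
opening: 34.5
gripper_force: 72.4
[619.42798101  35.5282856  131.74443978]
```

View pics/wa.png

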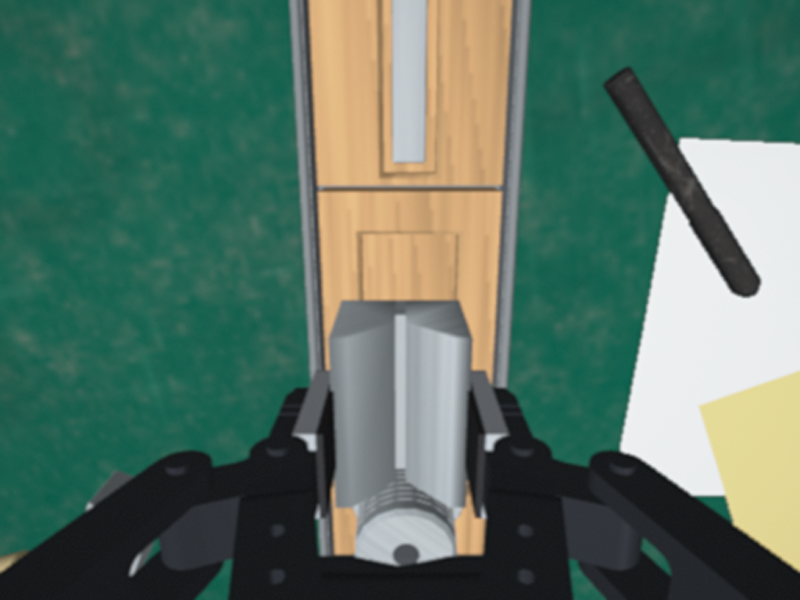

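Vee block held groove up and aligned; top corners ≈(331,336),(470,336),(465,508),(337,505); pocket far edge at row 232, columns 360..457; bar sits centred in its slot above.

Run:
```python
from h import *
d=load('wa');f=lambda p,z:onz(d,np.array(p)*.64,z)[:2].round(1)
P=[f(p,149.2) for p in[(331,336),(470,336),(465,508),(337,505)]];print('vee',P,np.mean(P,0),'bottom far',f((342,300),117.2),f((462,300),117.2))
a=f((360,232),25);b=f((457,232),25);u=np.array([.162,.987]);m=(a+b)/2
print('pocket',a,b,m-30*u)
```

```text
vee [array([607.5,  65.5]), array([641.5,  60. ]), array([633.9,   9.8]), array([599.2,  16.4])] [620.525  37.925] bottom far [606.7  64.9] [642.9  59. ]
pocket [606.2  69.4] [650.9  62.1] [623.69  36.14]
```

```bash
python3 -m creep '[-1,0.0025,-0.0015,-0.04,0,0,0, -1,0.0025,-0.0015,-0.08,0,0,0, -1,0.0025,-0.0015,-0.088,0,0,0, -1,0.0025,-0.0015,-0.088,0,0,0, -1,0.0025,-0.0015,-0.093,0,0,0, -1,0.0025,-0.0015,-0.096,0,0,0, -1,0.0025,-0.0015,-0.096,0,0,0]'
```

```text
time: 24.55
eef_pos: [623.0, 34.9, 36.8]
orientation: [[0.163, 0.987, 0.001], [0.987, -0.163, -0.0], [0.0, 0.001, -1.0]]
contact_force: [-0.2, 0.1, -2.7]
opening: 34.5
gripper_force: 72.2
```

```bash
python3 -m creep '[-1,0,0,-0.003,0,0,0, -1,0,0,-0.005,0,0,0, -1,0,0,-0.006,0,0,0, -1,0,0,-0.006,0,0,0]'; python3 -m creep '[0,0,0,0,0,0,0, 0.1,0,0,0,0,0,0, 0.2,0,0,0,0,0,0, 0.2,0,0,0,0,0,0, 0.2,0,0,0.05,0,0,0, 0.2,0,0,0.11,0,0,0, 0.2,-0.0,-0.07,0.17,0,0,0, 0.2,-0.0,-0.07,0.19,0,0,0, 0.2,-0.0,-0.07,0.19,0,0,0, 0.2,-0.0,-0.07,0.19,0,0,0]' && python3 -c "
from h import *
wrist('wb');e=ctrl.get_image('scene'); np.save('pics/cb.npy',e,allow_pickle=True)
c=e['img'][:,:,::-1][130:340,140:420]
w=load('wb')['img'][:,:,::-1]
cv2.imwrite('pics/cb.png',np.hstack([cv2.resize(w,(400,300)),cv2.resize(c,(400,300),interpolation=cv2.INTER_CUBIC)]))"
```

```text
time: 25.05
eef_pos: [622.7, 34.9, 30.1]
orientation: [[0.163, 0.987, -0.0], [0.987, -0.163, 0.0], [-0.0, -0.0, -1.0]]
contact_force: [-0.6, -1.0, -2.0]
opening: 34.2
gripper_force: 72.2
time: 26.3
eef_pos: [622.2, -34.7, 219.4]
orientation: [[0.163, 0.987, -0.001], [0.987, -0.163, 0.001], [0.0, -0.001, -1.0]]
contact_force: [-1.0, 0.3, -1.4]
opening: 50.8
gripper_force: 0.0
```

View pics/cb.png

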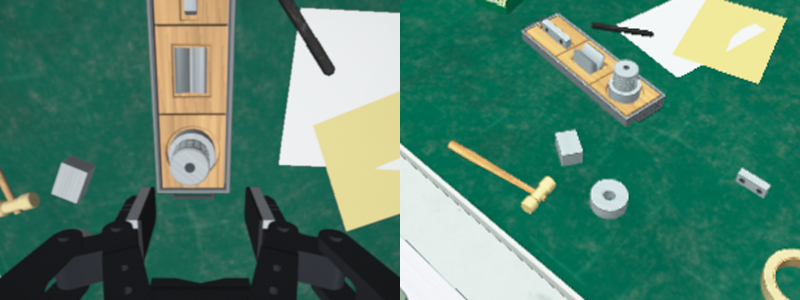

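All four parts sit in their places, the look-alikes are untouched, and the arm is clear.

```bash
python3 -c "
from cell import ctrl
print(ctrl.sign_off())"
```

```text
the job is handed in; nothing more can be done
None
```

The kit is made up in the tray and handed in at about 26 s: the last pictures show ring, drift, vee block and long bar seated in their places and the three look-alikes where they were, but the hand-in returned no verdict.

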